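# Set the worn lamp tester to 12 volts by counting clicks and light the headlamp

### The job

The markings on the headlamp tester's voltage selector, the round black knob, have worn away: turn it anticlockwise until you feel its end stop, without forcing the stop, then clockwise by exactly four clicks, which is 12 volts. Then switch the lamp on by flipping the toggle lever over to its other side, let go, and leave the tools and parts lying round the tester where they are.

Things in the scene. Friction and masses are not known exactly. Their poses are not given: they have to be found in the camera images.
- tester: Headlamp tester, fixed: a grey case 150 mm deep (x), 250 wide (y), with a flat top panel 75 mm above the bench; a projector headlamp, up to 95 mm high, is docked on its +x side, 75 to 215 mm from the origin. Origin: centre of the case's underside; x points from the operator's side to the lamp, y left, z up. The selector stands at x -15, y +60 mm, the toggle at x -15, y -60 mm.
- knob_grip (a point): Point on the upright axis of the selector knob, half-way up it. The knob is round, black, finely fluted rubber with a plain aluminium disc on top, no pointer or marks, 40 mm in diameter, 26 mm high (13 mm above and below this point) and 6 mm clear of the panel. This point and its axes belong to the case and say nothing of how the knob stands.
- knob_top (a point): Middle of the knob's top. It has 8 click positions 30 degrees apart, with a solid stop 2.5 degrees beyond the first (anticlockwise from above) and the last; where the stops lie differs each time; it starts 2 to 5 clicks from the first. Leaving a click takes about 0.15 N m, falling to 0 after 15 degrees, then it springs on by itself to the next. The stops take 0.8 N m, no more.
- toggle_tip (a point): Centre of the round end of the toggle lever, a steel bat handle 8 mm thick and 34 mm long from its pivot, which lies 9 mm above the panel at the tester's x -15, y -60 mm. Off, the end leans 13 mm to the tester's -x side, 41 mm above the panel; on, it leans as far to +x.
- toggle (a joint): Angle of the toggle lever in rad: 0 is off (leaning to the tester's -x side), 0.76 is on (leaning to +x). It snaps over its middle (0.38) by itself and stays on either side; pushing its end takes about 3 N.
- screwdriver: Screwdriver lying on the bench, 190 mm long along its x; not to be moved.
- tape: Roll of tape lying flat, 84 mm across, 22 mm high; not to be moved.
- lens_ring: Loose headlamp lens ring, steel, 96 mm across, 26 mm high; not to be moved.

How it is judged:
On the way, in this order (a step that is already met when the one before it is completed fails the run):
1. the selector has been turned back to its first click position or against its anticlockwise end stop (((contact force between detent_ball and lobe0 above 0.3 N and contact force between detent_ball and lobe1 above 0.3 N) or contact force between stop_peg0 and stop_tab above 1 N)), for 0.1 s.
2. the selector rests in the fourth click from the stop (contact force between detent_ball and lobe4 above 0.3 N and contact force between detent_ball and lobe5 above 0.3 N), for 0.2 s.
3. the lamp is switched on with the toggle (all of step 2 and value of joint toggle above 0.65 rad), for 0.2 s.
At the end, for the whole second after the job is handed in: The selector rests exactly four clicks clockwise of its anticlockwise stop, the toggle is over on its on side (more than 0.65 rad), and the screwdriver, tape and lens ring lie within 20 mm of where they were (all of step 3 and distance of each of screwdriver, tape, lens_ring from where it was at the start of the episode below 0.02 m); the robot touches nothing.
It fails at once if the selector's end stops are forced (more than 0.8 N m on the knob) (contact force between any of stop_peg0, stop_peg1 and stop_tab above 30 N).
It fails at once if the screwdriver is pushed more than 20 mm (distance of screwdriver from where it was at the start of the episode above 0.02 m).
It fails at once if the tape roll is pushed more than 20 mm (distance of tape from where it was at the start of the episode above 0.02 m).
It fails at once if the loose lens ring is pushed more than 20 mm (distance of lens_ring from where it was at the start of the episode above 0.02 m).
It also fails if it takes over 72 s, if anything falls off the work surface, if the arm or the gripper's body presses on something with over 40 N, if the wrist force passes 120 N, or if a joint passes its speed limit or range.

### The arm

A 7-joint arm with a two-finger parallel gripper is mounted at the origin on the work surface. World frame = base frame: x ahead of the robot, y to its left, z up, the work surface at z = 0. Lengths are in m, angles in rad, forces in N, time in s.
With the tool pointing down it reaches from about 0.4 to 0.9 m from the base axis. Payload 5.5 kg.
Tool frame: the origin (TCP) lies at the very end of the fingers, on their centre line; the grasp point (between the pads) lies 19 mm behind it; z points along the fingers, y is the direction in which the jaws open and shut (so a half turn about z gives the same grasp; the last joint's range is limited). The gripper opens to 92 mm and grips with 3 to 60 N. Pads are 19 mm wide; open, the fingers measure 130 mm over their backs; the gripper's body (75 mm by 190 mm) begins 47 mm behind the grasp point.
Start: joints at [-1.049, 0.501, -0.427, 1.55, 0.221, 1.138, -0.21], TCP at [0.166, 0.628, 0.227] pointing down, gripper open.
Joint ranges: [-2.88, 2.88], [-0.31, 2.03], [-1.54, 1.56], [0.2, 2.42], [-1.41, 4.55], [0.19, 2.02], [-2.57, 2.57]. Speed limits (rad/s): [2.57, 2.57, 3.14, 3.14, 3.14, 3.14, 3.14].

### API

Orientations are given as a 3x3 rotation matrix whose columns are the frame's x, y, z axes.
In Python, from cell import robot gives the robot as it stands.
- The arm moves only by the tool carry_out, never from a script. Its argument "plan" is a list of rows, each a list of 2 entries, a list of its own where there are three numbers: the shift along the tool's x, y, z in m, then the turn, a rotation vector about the tool's x, y, z in rad. A call has 1 to 8 rows; each row shifts and turns the pose as measured when the row begins, along the tool's axes as they then stand; what a row does not reach is not made up. A row lasts 1/12 s, in which the tool goes at most 41.7 mm and 7.16 degrees, less where a joint would pass 70% of its speed; a pose out of reach is approached as far as the arm can. A call is refused whole if a number of a shift passes 0.0417 or a number of a turn 0.125, either way. A call with a gripper value outside its range is refused whole. "jaw" is the closure in counts, from 0 (fully open) to 255 (shut), set as the call begins (left out, the last holds). The fingers move at their own pace and stop on an object; the grip force is fixed at half the most. Time passes only in rows, so rows that do not move let the fingers close. It gives the time, the measured TCP pose, the force and the opening at its end, in the units of the state.
- robot.read_state(): the state, without advancing time (a new reading comes with each control period).
- robot.capture(name): name is "side" or "top" or "wrist"; returns the picture (400x640x3 uint8, red, green, blue); there is no depth.
- robot.camera_params(name): a dict with "fov_y" (degrees; the focal length in pixels is half the picture's height over the tangent of half this angle, whatever the lens; pixels are square), "cx", "cy" (the principal point, pixels), "dist" ([k1, k2, p1, p2, k3] as OpenCV has them; the pictures are not rectified), "world_to_cam" (4x4, takes a point from world to camera coordinates). Camera axes: x right, y down, z forward; pixel columns grow to the right and rows downward; lengths in m; the calibration is good to about 2 mm. A picture is of the moment at which its call begins: read the wrist's pose just before it. camera_params takes no time and is no camera call; for the wrist camera it gives the pose at the moment of the call.
- robot.sign_off(): hands the job in, once; it reports no verdict.
Trained networks look in the newest picture that a camera, given by its name, has taken for a name from the list of things; names that differ only in an ending like _2 or _b are one class to them, and where a whole thing is asked for, a point or a joint stands for the part that bears it (a point fixed in the world has none). Each returns a list of dicts, best first, with "confidence" (0 to 1); they miss things now and then, are a little off and sometimes report something else, mostly with a low value. They report only what shows in the picture. A call takes as long as a camera call.
- robot.search_frame(camera, label): "box" ([centre column, centre row, width, height] in pixels, round what is visible of it).
- robot.regions_of(camera, label): "pixels" (400x640 bool, what is visible of it) and "box" ([centre column, centre row, width, height] in pixels, round what is visible of it).
- robot.mark_of(camera, label): "uv" ([column, row] in pixels: a listed point, or the origin of a listed thing).
The state is a dict: "time": time; "q": joint angles; "qd": joint speeds; "joint_torque": joint torques, N m; "position": TCP position; "orientation": TCP orientation; "contact_force": force on the tool from outside, world axes, zero at the start; "moment": the same for the moment, N m; "grip_width": opening from 0.0 (shut) to 1.0 (fully open).
Only numpy, scipy, OpenCV 4.12 (cv2) and the standard library are available. Lean on these libraries where they do the work, as an engineer would, in place of code of your own. Each camera call takes 0.05 s, during which the arm holds its last target.

## Working session

There is one attempt and no reset: what is moved stays moved. The work goes in short steps, Python scripts to look and compute and a tool call to move; the robot and the scene stay as the last step left them, time stands still between calls to the robot, and variables do not carry over. Pictures are saved under pics/ and viewed, and the job is handed in when it is done.

Besides the shell and the picture viewer there is one more tool, called after "Request:" by a JSON object that holds its "name" and its "arguments", one argument or row to a line. carry_out: Moves the arm, as the interface text tells. Its arguments: {"type":"object","properties":{"plan":{"type":"array"},"jaw":{"type":"number"}},"required":["plan"]}

```bash
ls; mkdir -p pics; python3 - <<'E'
from cell import robot
import cv2, numpy as np
s=robot.read_state()
for k in s: print(k,np.round(s[k],3).tolist())
for c in ("side","top"):
    im=robot.capture(c); cv2.imwrite(f"pics/{c}0.png",im[:,:,::-1])
    p=robot.camera_params(c); print(c,p['fov_y'],p['cx'],p['cy'],p['dist']); print(np.round(p['world_to_cam'],4).tolist())
    for l in ("knob_top","knob_grip","toggle_tip","tester","screwdriver","tape","lens_ring"):
        r=robot.mark_of(c,l); print(l,[(np.round(a['uv'],1).tolist(),round(a['confidence'],2)) for a in r[:3]])
print(robot.read_state()['time'])
E
```

```text
pics
time 0.0
q [-1.049, 0.502, -0.427, 1.551, 0.221, 1.138, -0.21]
qd [-0.002, 0.001, 0.001, 0.002, -0.001, -0.0, 0.0]
joint_torque [-0.001, -56.658, -5.816, -27.912, -0.068, 0.031, 0.0]
position [0.166, 0.628, 0.226]
orientation [[-0.967, 0.256, -0.001], [0.256, 0.967, -0.002], [0.0, -0.002, -1.0]]
contact_force [0.417, -0.699, -0.043]
moment [-0.005, -0.02, -0.013]
grip_width 0.999
side 51.57276483980593 313.30146060955326 204.80026656155053 [-0.0284159  0.         0.         0.         0.       ]
[[0.9421, -0.3353, 0.0067, -0.5638], [-0.1707, -0.4967, -0.8509, 0.1876], [0.2886, 0.8005, -0.5252, 0.8582], [0.0, 0.0, 0.0, 1.0]]
knob_top [([273.1, 183.2], 0.94)]
knob_grip [([276.7, 186.5], 0.58)]
toggle_tip [([275.7, 184.2], 0.72), ([283.6, 203.3], 0.58)]
tester [([289.8, 223.3], 0.81)]
screwdriver [([249.8, 192.5], 0.53)]
tape [([313.3, 188.3], 0.56)]
lens_ring [([300.5, 285.6], 0.58)]
top 43.09409489325451 318.2090773654835 195.08654005353014 [-0.15273361  0.          0.          0.          0.        ]
[[-0.0175, -0.9998, 0.0068, 0.0378], [-0.9935, 0.0166, -0.1126, 0.5992], [0.1125, -0.0088, -0.9936, 1.1818], [0.0, 0.0, 0.0, 1.0]]
knob_top []
knob_grip [([270.7, 220.9], 0.68)]
toggle_tip [([326.4, 225.2], 0.44)]
tester [([302.9, 216.8], 0.75)]
screwdriver [([210.3, 243.0], 0.9)]
tape [([233.4, 169.2], 0.74)]
lens_ring [([390.4, 232.2], 0.94)]
0.8
```

View pics/side0.png

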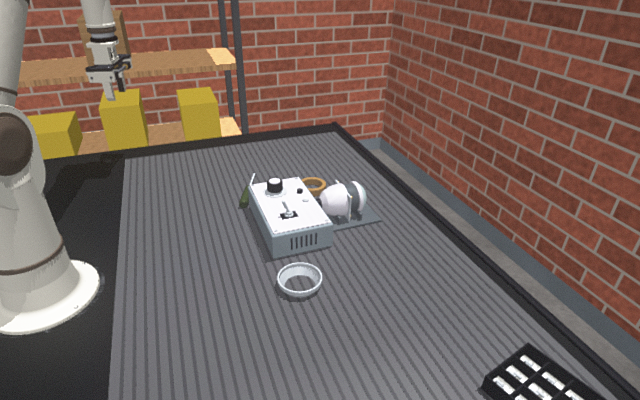

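View pics/top0.png

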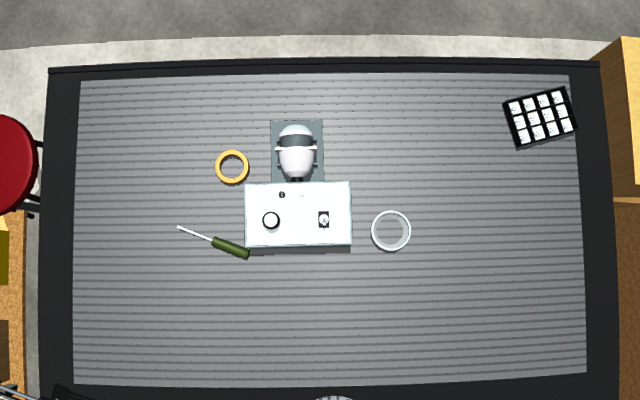

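```bash
cat > h.py <<'E'
from cell import robot
import cv2, numpy as np
def ray(cam,uv,p=None):
    p=p or robot.camera_params(cam)
    f=200/np.tan(np.radians(p['fov_y']/2)); K=np.array([[f,0,p['cx']],[0,f,p['cy']],[0,0,1]])
    n=cv2.undistortPoints(np.array([[uv]],float),K,np.array(p['dist'],float))[0,0]
    T=np.array(p['world_to_cam']); R=T[:3,:3]; o=-R.T@T[:3,3]
    d=R.T@np.array([n[0],n[1],1]); return o,d/np.linalg.norm(d)
def atz(cam,uv,z,p=None):
    o,d=ray(cam,uv,p); return o+d*(z-o[2])/d[2]
def proj(cam,X,p=None):
    p=p or robot.camera_params(cam)
    f=200/np.tan(np.radians(p['fov_y']/2)); K=np.array([[f,0,p['cx']],[0,f,p['cy']],[0,0,1]])
    T=np.array(p['world_to_cam']); r,_=cv2.Rodrigues(T[:3,:3])
    return cv2.projectPoints(np.array(X,float).reshape(-1,1,3),r,T[:3,3],K,np.array(p['dist'],float))[0][:,0]
E
python3 - <<'E'
from h import *
np.set_printoptions(precision=4,suppress=True)
print(atz('top',[271,220.5],.1),atz('side',[274,182],.107),atz('side',[276.7,186.5],.094))
print('tog',atz('top',[324,219],.09),atz('side',[284.5,203.3],.116))
print('corners top',[atz('top',u,.075) for u in ([245,183],[350,182],[351,244],[246,244])])
for l in ("screwdriver","tape","lens_ring"): 
    for r in robot.mark_of('top',l)[:1]: print(l,atz('top',r['uv'],.012))
ims=robot.capture('top'); cv2.imwrite('pics/topc.png',cv2.resize(ims[90:280,160:430],None,fx=2.9,fy=2.9,interpolation=2)[:,:,::-1])
ims=robot.capture('side'); cv2.imwrite('pics/sidec.png',cv2.resize(ims[160:310,230:390],None,fx=4,fy=4,interpolation=2)[:,:,::-1])
E
```

```text
[0.5363 0.1357 0.1   ] [0.5363 0.1274 0.107 ] [0.5423 0.1251 0.094 ]
tog [0.5384 0.0158 0.09  ] [0.5287 0.0041 0.116 ]
corners top [array([0.6263, 0.1979, 0.075 ]), array([ 0.6245, -0.0466,  0.075 ]), array([ 0.4807, -0.0455,  0.075 ]), array([0.4846, 0.196 , 0.075 ])]
screwdriver [0.4893 0.292  0.012 ]
tape [0.67   0.2353 0.012 ]
lens_ring [ 0.5084 -0.1468  0.012 ]
```

View pics/topc.png

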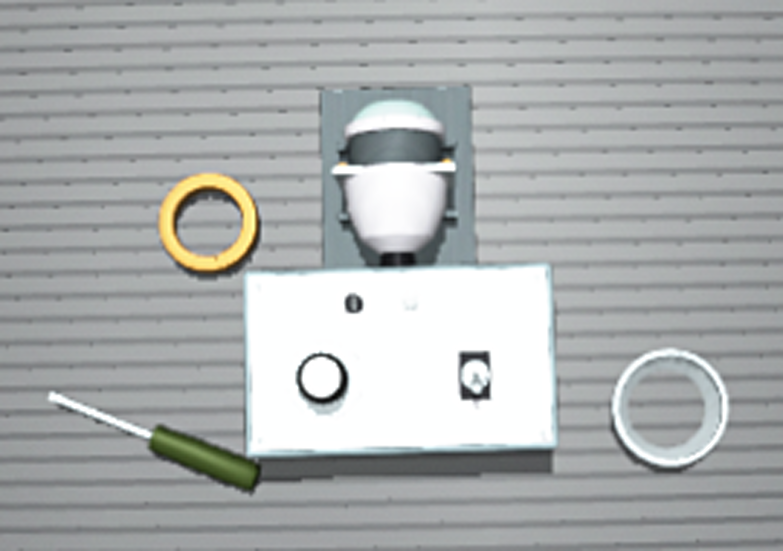

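View pics/sidec.png

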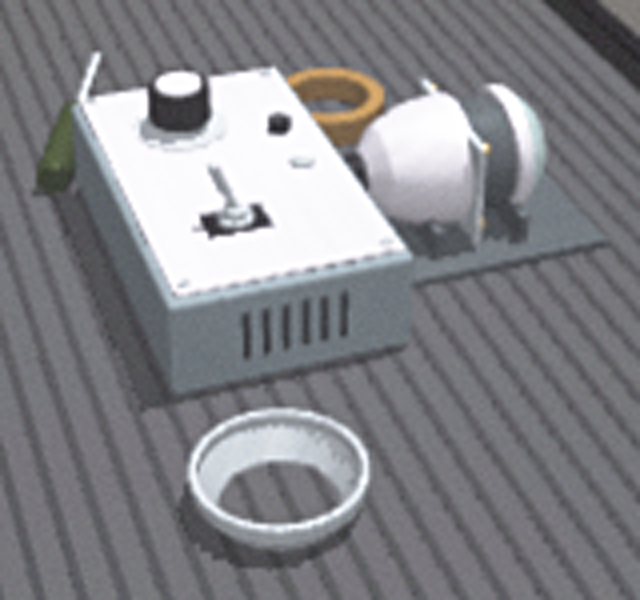

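Request:
{"name": "carry_out", "arguments": {
  "plan": [
    [[-0.03,-0.024,0],[0,0,0]],
    [[-0.03,-0.024,0],[0,0,0]],
    [[-0.03,-0.024,0],[0,0,0]],
    [[-0.03,-0.024,0],[0,0,0]],
    [[-0.03,-0.024,0],[0,0,0]],
    [[-0.03,-0.024,0],[0,0,0]],
    [[-0.03,-0.024,0],[0,0,0]],
    [[-0.03,-0.024,0],[0,0,0]]
  ],
  "jaw": 0
}}

```text
time: 1.72
position: [0.3463, 0.3822, 0.2247]
orientation: [[-0.972, 0.236, -0.006], [0.236, 0.972, 0.008], [0.008, 0.007, -1.0]]
contact_force: [0.6, 0.8, -0.2]
grip_width: 0.999
```

Request:
{"name": "carry_out", "arguments": {
  "plan": [
    [[-0.03,-0.024,0],[0,0,0]],
    [[-0.03,-0.024,0],[0,0,0]],
    [[-0.03,-0.024,0],[0,0,0]],
    [[-0.03,-0.024,0],[0,0,0]],
    [[-0.03,-0.024,0],[0,0,0]],
    [[-0.03,-0.024,0],[0,0,0]],
    [[-0.03,-0.024,0],[0,0,0]],
    [[-0.03,-0.024,0],[0,0,0]]
  ]
}}

```text
time: 2.38
position: [0.5422, 0.1257, 0.225]
orientation: [[-0.972, 0.235, 0.001], [0.235, 0.972, 0.011], [0.002, 0.011, -1.0]]
contact_force: [0.3, 0.2, 0.3]
grip_width: 0.999
```

```bash
cat > look.py <<'E'
from h import *
import sys
np.set_printoptions(precision=4,suppress=True)
s=robot.read_state(); p=robot.camera_params('wrist'); im=robot.capture('wrist')
cv2.imwrite(f"pics/{sys.argv[1]}.png",im[:,:,::-1])
print(s['time'],s['q'],s['position'],s['contact_force'],s['moment'],s['grip_width']); print(s['orientation'])
for l,z in (("knob_top",.107),("knob_grip",.094),("toggle_tip",.116),("tester",0)):
    for r in robot.mark_of('wrist',l)[:2]: print(l,np.round(r['uv'],1),round(r['confidence'],2),atz('wrist',r['uv'],z,p))
E
python3 look.py w1
```

```text
2.3833 [-0.1256  0.3078 -0.1743  1.8011  0.0492  1.0334  1.0168] [0.5422 0.1257 0.225 ] [0.2964 0.1637 0.2572] [ 0.0075 -0.051  -0.0141] 0.9987990730016008
[[-0.972   0.235   0.0011]
 [ 0.235   0.9719  0.0111]
 [ 0.0015  0.0111 -0.9999]]
toggle_tip [201.1 215.8] 0.59 [0.5315 0.0174 0.116 ]
tester [281.2 190.6] 0.57 [0.5523 0.0771 0.    ]
```

View pics/w1.png

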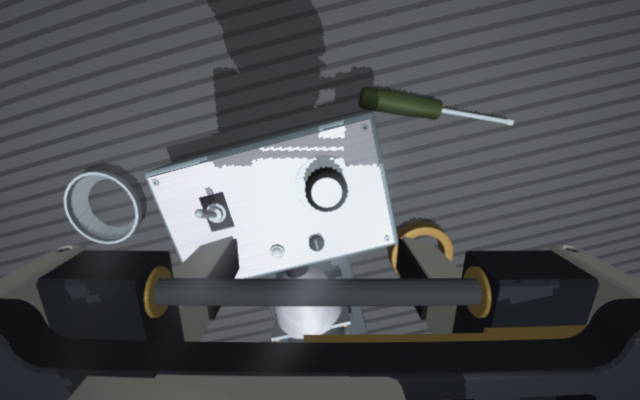

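```bash
python3 - <<'E'
from h import *
np.set_printoptions(precision=4,suppress=True)
im=robot.capture('wrist')
cv2.imwrite('pics/w1c.png',cv2.resize(im[150:260,160:400],None,fx=3.3,fy=3.3,interpolation=2)[:,:,::-1])
for n,u,z in (('knob',(326,192),.107),('c1',(147,175),.075),('c2',(375,113),.075),('c3',(396,240),.075),('tog',(200,214),.116)): print(n,atz('wrist',u,z))
T=np.array(robot.camera_params('wrist')['world_to_cam']);print(-T[:3,:3].T@T[:3,3])
E
```

```text
knob [0.5372 0.1392 0.107 ]
c1 [ 0.4838 -0.0382  0.075 ]
c2 [0.4789 0.2034 0.075 ]
c3 [0.6178 0.2018 0.075 ]
tog [0.5277 0.0205 0.116 ]
[0.4635 0.1449 0.3825]
```

View pics/w1c.png

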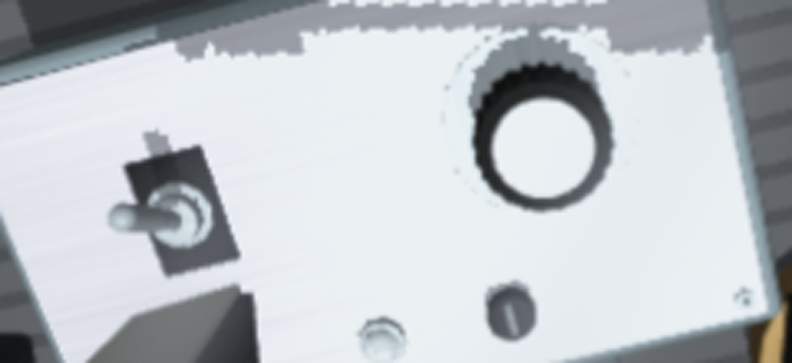

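```bash
python3 - <<'E'
from h import *
np.set_printoptions(precision=4,suppress=True)
for n,u,z in (('knob',(324.8,194.8),.107),('tog',(197,215.8),.116)): print(n,atz('wrist',u,z))
im=robot.capture('top'); 
for c in('top','wrist'):
  for l in("knob_grip","tester","knob_top"):
    print(c,l,[(np.round(r['box'],1),round(r['confidence'],2)) for r in robot.search_frame(c,l)[:2]])
E
```

```text
knob [0.5396 0.1375 0.107 ]
tog [0.5287 0.0171 0.116 ]
top knob_grip [(array([309.8, 185. ,  83. , 127.8]), 0.8)]
top tester [(array([312.6, 182.8,  84. , 125.3]), 0.89)]
top knob_top [(array([310.9, 181.9,  80.9, 122.7]), 0.72)]
wrist knob_grip [(array([269.9, 226.2, 254.5, 230.2]), 0.87)]
wrist tester [(array([268.5, 228.8, 249.7, 228.9]), 0.91)]
wrist knob_top [(array([271.2, 228.5, 246.2, 229.4]), 0.98)]
```

Request:
{"name": "carry_out", "arguments": {
  "plan": [
    [[0.0066,0.0095,0.02],[0.011,0,0]],
    [[0,0,0.025],[0,0,0]],
    [[0,0,0.02],[0,0,0]],
    [[0,0,0],[0,0,0]]
  ]
}}

```text
time: 3.37
position: [0.5384, 0.1412, 0.1606]
orientation: [[-0.973, 0.232, 0.004], [0.232, 0.973, 0.001], [-0.004, 0.002, -1.0]]
contact_force: [-1.3, -0.6, -0.2]
grip_width: 1.0
```

```bash
python3 look.py w2
```

```text
3.3667 [-0.1629  0.3824 -0.1747  1.8608  0.0828  0.9008  0.9598] [0.5384 0.1412 0.1606] [-1.2593 -0.5646 -0.1633] [ 0.0325  0.0877 -0.0032] 0.9997732867117838
[[-0.9726  0.2324  0.0043]
 [ 0.2324  0.9726  0.0014]
 [-0.0039  0.0024 -1.    ]]
knob_grip [444.8 117.9] 0.26 [0.4878 0.2477 0.094 ]
toggle_tip [153.9 252.6] 0.8 [0.5316 0.0173 0.116 ]
tester [262.7 211.9] 0.65 [0.5534 0.0754 0.    ]
tester [445.  116.4] 0.6 [0.4977 0.2854 0.    ]
```

View pics/w2.png

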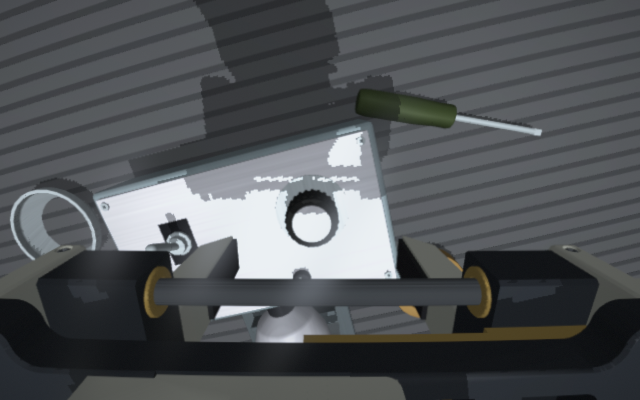

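```bash
python3 - <<'E'
from h import *
np.set_printoptions(precision=4,suppress=True)
p=robot.camera_params('wrist')
im=robot.capture('wrist'); cv2.imwrite('pics/w2c.png',cv2.resize(im[170:280,130:370],None,fx=3.3,fy=3.3,interpolation=2)[:,:,::-1])
for n,u,z in (('knob',(312.5,224),.107),('tog',(149,249),.116)): print(n,atz('wrist',u,z))
print(proj('wrist',[[.538,.1365,.107]]), robot.read_state()['position'])
E
```

```text
knob [0.5463 0.1365 0.107 ]
tog [0.5335 0.0117 0.116 ]
[[309.8579 214.112 ]] [0.5423 0.1412 0.1655]
```

View pics/w2c.png

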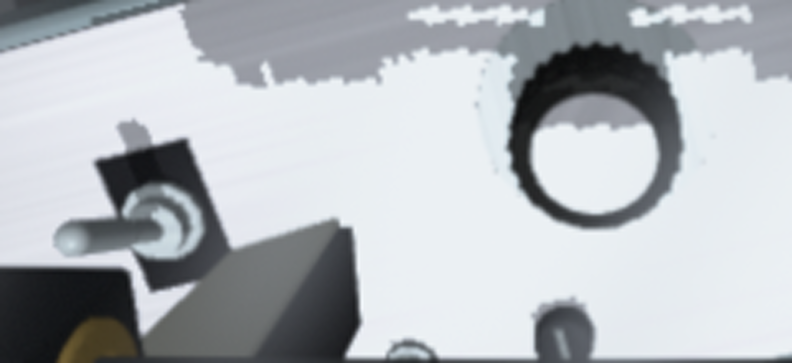

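```bash
python3 - <<'E'
from h import *
np.set_printoptions(precision=4,suppress=True)
print(robot.read_state()['position'])
for n,u,z in (('knob',(310.3,216.7),.107),('tog',(151.5,242),.116)): print(n,atz('wrist',u,z))
robot.capture('top');print(robot.read_state()['position'])
E
```

```text
[0.5423 0.1412 0.1655]
knob [0.5401 0.1363 0.107 ]
tog [0.5285 0.0159 0.116 ]
[0.5422 0.1412 0.1654]
```

Request:
{"name": "carry_out", "arguments": {
  "plan": [
    [[0.002,-0.0053,0.02],[0,0,0]],
    [[0,0,0.025],[0,0,0]],
    [[0,0,0.02],[0,0,0]],
    [[0,0,0.008],[0,0,0]],
    [[0,0,0.003],[0,0,0]],
    [[0,0,0],[0,0,0]],
    [[0,0,0],[0,0,0]]
  ]
}}

```text
time: 4.3
position: [0.5465, 0.1373, 0.0947]
orientation: [[-0.971, 0.236, 0.026], [0.236, 0.972, 0.006], [-0.024, 0.012, -1.0]]
contact_force: [0.8, -0.9, -0.2]
grip_width: 1.003
```

```bash
cat > go.py <<'E'
# delta in tool axes from the present pose to target x y z, jaw-yaw kept upright
from h import *
import sys
np.set_printoptions(precision=4,suppress=True)
from scipy.spatial.transform import Rotation as Ro
s=robot.read_state(); R=np.array(s['orientation']); P=np.array(s['position'])
t=np.array([float(a) for a in sys.argv[1:4]])
print('t',s['time'],'P',P,'z',R[:,2],'yaw_y',np.degrees(np.arctan2(R[1,1],R[0,1])),'F',s['contact_force'],'M',s['moment'],'w',s['grip_width'],'q7',s['q'][6])
print('shift',R.T@(t-P))
y=np.array([R[0,1],R[1,1],0]); y/=np.linalg.norm(y); z=np.array([0,0,-1.]); G=np.c_[np.cross(y,z),y,z]
print('turn',Ro.from_matrix(R.T@G).as_rotvec())
E
python3 go.py .539 .1365 .083
```

```text
t 4.3 P [0.5465 0.1373 0.0947] z [ 0.0263  0.0062 -0.9996] yaw_y 76.3680574193956 F [ 0.7894 -0.9323 -0.1735] M [-0.0132  0.052  -0.0123] w 1.0028162681998676 q7 0.9444327017327412
shift [ 0.0074 -0.0027  0.0115]
turn [ 0.0123  0.0241 -0.0001]
```

Request:
{"name": "carry_out", "arguments": {
  "plan": [
    [[0.0074,-0.0027,0.0115],[0.0123,0.0241,0]],
    [[0,0,0],[0,0,0]]
  ]
}}

```text
time: 4.47
position: [0.54, 0.1368, 0.0845]
orientation: [[-0.972, 0.236, 0.001], [0.236, 0.972, 0.0], [-0.001, 0.001, -1.0]]
contact_force: [-0.7, -0.3, -0.3]
grip_width: 1.001
```

```bash
python3 go.py .539 .1365 .083
```

```text
t 4.4667 P [0.54   0.1368 0.0845] z [ 0.0014  0.0004 -1.    ] yaw_y 76.34377978481771 F [-0.705  -0.3387 -0.2985] M [0.0018 0.0565 0.0201] w 1.0013823620509137 q7 0.9424887486934332
shift [ 0.0009 -0.0005  0.0015]
turn [ 0.0007  0.0013 -0.    ]
```

Request:
{"name": "carry_out", "arguments": {
  "plan": [
    [[0,0,0],[0,0,0]],
    [[0,0,0],[0,0,0]],
    [[0,0,0],[0,0,0]],
    [[0,0,0],[0,0,0]],
    [[0,0,0],[0,0,0]],
    [[0,0,0],[0,0,0]],
    [[0,0,0],[0,0,0]]
  ],
  "jaw": 255
}}

```text
time: 5.05
position: [0.5413, 0.1375, 0.0861]
orientation: [[-0.972, 0.236, 0.004], [0.236, 0.972, 0.001], [-0.004, 0.002, -1.0]]
contact_force: [-0.8, -0.1, -0.3]
grip_width: 0.546
```

```bash
python3 go.py .539 .1365 .083
```

```text
t 5.05 P [0.5413 0.1375 0.0861] z [ 0.004   0.0011 -1.    ] yaw_y 76.36624403583166 F [-0.8271 -0.1096 -0.3141] M [ 0.021   0.0313 -0.023 ] w 0.5457941610342139 q7 0.9426611785273923
shift [ 0.002  -0.0015  0.0031]
turn [ 0.002   0.0036 -0.    ]
```

Request:
{"name": "carry_out", "arguments": {
  "plan": [
    [[0.002,-0.0015,0.003],[0.002,0.0036,0]],
    [[0,0,0],[0,0,0]],
    [[0,0,0],[0,0,0]],
    [[0,0,0],[0,0,0]]
  ]
}}

```text
time: 5.38
position: [0.539, 0.1367, 0.0829]
orientation: [[-0.972, 0.236, 0.0], [0.236, 0.972, 0.0], [-0.0, 0.0, -1.0]]
contact_force: [-0.2, -0.1, 1.0]
grip_width: 0.429
```

```bash
python3 go.py .539 .1365 .083
```

```text
t 5.3833 P [0.539  0.1367 0.0829] z [ 0.0001  0.0003 -1.    ] yaw_y 76.37089505883424 F [-0.2147 -0.0868  1.0168] M [-0.0199  0.0502  0.047 ] w 0.429202269662238 q7 0.9426607188240076
shift [-0.0001 -0.0001 -0.0001]
turn [ 0.0003  0.     -0.    ]
```

Request:
{"name": "carry_out", "arguments": {
  "plan": [
    [[0,0,0],[0,0,-0.06]],
    [[0,0,0],[0,0,-0.06]]
  ]
}}

```text
time: 5.55
position: [0.5389, 0.1366, 0.0829]
orientation: [[-0.993, 0.116, -0.0], [0.116, 0.993, 0.0], [0.0, 0.0, -1.0]]
contact_force: [0.5, 0.5, -0.5]
grip_width: 0.43
```

```bash
python3 go.py .539 .1365 .083
```

```text
t 5.55 P [0.5389 0.1366 0.0829] z [-0.  0. -1.] yaw_y 83.35151880718982 F [ 0.5023  0.4536 -0.5196] M [ 0.0579 -0.0053 -0.1188] w 0.4298142024571112 q7 1.047340727730285
shift [-0.0001 -0.0001 -0.0001]
turn [ 0. -0.  0.]
```

Request:
{"name": "carry_out", "arguments": {
  "plan": [
    [[0,0,0],[0,0,0]],
    [[0,0,0],[0,0,0]],
    [[0,0,0],[0,0,0]],
    [[0,0,-0.02],[0,0,0]],
    [[0,0,-0.02],[0,0,0]],
    [[0,0,0],[0,0,0]]
  ],
  "jaw": 100
}}

```text
time: 6.05
position: [0.5374, 0.1358, 0.1225]
orientation: [[-0.993, 0.121, -0.004], [0.121, 0.993, -0.001], [0.004, -0.001, -1.0]]
contact_force: [1.1, -0.1, 0.2]
grip_width: 0.609
```

```bash
python3 go.py .539 .1365 .125
```

```text
t 6.05 P [0.5374 0.1358 0.1225] z [-0.0044 -0.0009 -1.    ] yaw_y 83.04205775576119 F [ 1.0551 -0.0899  0.1672] M [ 0.0763 -0.0662 -0.0285] w 0.6093346931705098 q7 1.057735124763292
shift [-0.0015  0.0008 -0.0025]
turn [-0.0015 -0.0043 -0.    ]
```

Request:
{"name": "carry_out", "arguments": {
  "plan": [
    [[-0.0015,0.0008,-0.0025],[0,0,0.12]],
    [[0,0,0],[0,0,0.12]],
    [[0,0,0],[0,0,0.12]],
    [[0,0,0],[0,0,0.12]],
    [[0,0,0],[0,0,0.12]],
    [[0,0,0],[0,0,0.12]],
    [[0,0,0],[0,0,0.12]],
    [[0,0,0],[0,0,0.12]]
  ]
}}

```text
time: 6.72
position: [0.5389, 0.1356, 0.1239]
orientation: [[-0.436, 0.9, -0.003], [0.9, 0.436, -0.001], [0.0, -0.003, -1.0]]
contact_force: [0.0, 0.3, 0.4]
grip_width: 0.615
```

```bash
python3 go.py .539 .1365 .125
```

```text
t 6.7167 P [0.5389 0.1356 0.1239] z [-0.0033 -0.0012 -1.    ] yaw_y 25.844301654255787 F [0.0391 0.2734 0.408 ] M [-0.0693 -0.007  -0.0624] w 0.6152486564206703 q7 0.1671550232342484
shift [ 0.0008  0.0005 -0.0011]
turn [-0.0035 -0.0004 -0.    ]
```

Request:
{"name": "carry_out", "arguments": {
  "plan": [
    [[0,0,0],[0,0,0.12]],
    [[0,0,0],[0,0,0.12]],
    [[0,0,0],[0,0,0.12]],
    [[0,0,0],[0,0,0.12]],
    [[0,0,0],[0,0,0.12]],
    [[0,0,0],[0,0,0.12]],
    [[0,0,0],[0,0,0.12]],
    [[0,0,0],[0,0,0.12]]
  ]
}}

```text
time: 7.38
position: [0.5369, 0.135, 0.1201]
orientation: [[0.522, 0.853, -0.006], [0.853, -0.522, -0.004], [-0.006, -0.003, -1.0]]
contact_force: [-0.1, -0.2, -0.9]
grip_width: 0.606
```

Request:
{"name": "carry_out", "arguments": {
  "plan": [
    [[0,0,0],[0,0,0.12]],
    [[0,0,0],[0,0,0.12]],
    [[0,0,0],[0,0,0.12]],
    [[0,0,0],[0,0,0.12]],
    [[0,0,0],[0,0,0.12]],
    [[0,0,0],[0,0,0.12]],
    [[0,0,0],[0,0,0]]
  ]
}}

```text
time: 7.97
position: [0.5351, 0.1346, 0.117]
orientation: [[0.965, 0.264, -0.008], [0.264, -0.965, -0.007], [-0.01, 0.005, -1.0]]
contact_force: [0.1, -0.3, 0.5]
grip_width: 0.609
```

```bash
python3 go.py .539 .1367 .083
```

```text
t 7.9667 P [0.5351 0.1346 0.117 ] z [-0.008  -0.0069 -0.9999] yaw_y -74.7089956056922 F [ 0.1455 -0.2509  0.5044] M [-0.0494  0.1785  0.0006] w 0.608811199002595 q7 -1.3868097439936231
shift [ 0.0046 -0.0012  0.034 ]
turn [ 0.0045  0.0095 -0.    ]
```

Request:
{"name": "carry_out", "arguments": {
  "plan": [
    [[0.0046,-0.0012,0],[0.0045,0.0095,0]],
    [[0,0,0.015],[0,0,0]],
    [[0,0,0.012],[0,0,0]],
    [[0,0,0],[0,0,0]]
  ]
}}

```text
time: 8.3
position: [0.5404, 0.138, 0.0888]
orientation: [[0.961, 0.275, 0.003], [0.275, -0.961, 0.001], [0.003, -0.0, -1.0]]
contact_force: [-0.6, -1.1, -1.2]
grip_width: 0.61
```

```bash
python3 go.py .539 .1367 .083
```

```text
t 8.3 P [0.5404 0.138  0.0888] z [ 0.0032  0.0011 -1.    ] yaw_y -74.03588559660183 F [-0.6033 -1.0902 -1.2489] M [-0.0417  0.1595  0.0013] w 0.6095019257051782 q7 -1.3531239205421146
shift [-0.0017  0.0009  0.0058]
turn [-0.0002 -0.0034 -0.    ]
```

Lower the last bit and close.

Request:
{"name": "carry_out", "arguments": {
  "plan": [
    [[-0.0017,0.0009,0.0058],[0,-0.0034,0]],
    [[0,0,0],[0,0,0]],
    [[0,0,0],[0,0,0]],
    [[0,0,0],[0,0,0]],
    [[0,0,0],[0,0,0]],
    [[0,0,0],[0,0,0]]
  ],
  "jaw": 255
}}

```text
time: 8.8
position: [0.5387, 0.1361, 0.0819]
orientation: [[0.961, 0.278, -0.002], [0.278, -0.961, -0.0], [-0.002, -0.0, -1.0]]
contact_force: [1.5, 1.1, -4.1]
grip_width: 0.427
```

```bash
python3 go.py .539 .1367 .083
```

```text
t 8.8 P [0.5387 0.1361 0.0819] z [-0.0017 -0.0001 -1.    ] yaw_y -73.86720255903384 F [ 1.4972  1.0816 -4.0661] M [-0.0186 -0.0011 -0.0147] w 0.4270632448597983 q7 -1.3434927755484851
shift [ 0.0005 -0.0005 -0.0011]
turn [-0.0004  0.0017  0.    ]
```

Request:
{"name": "carry_out", "arguments": {
  "plan": [
    [[0,0,-0.001],[0,0,-0.12]],
    [[0,0,0],[0,0,-0.12]],
    [[0,0,0],[0,0,-0.12]],
    [[0,0,0],[0,0,-0.12]],
    [[0,0,0],[0,0,-0.12]],
    [[0,0,0],[0,0,-0.12]],
    [[0,0,0],[0,0,-0.12]]
  ]
}}

```text
time: 9.38
position: [0.5394, 0.1352, 0.0819]
orientation: [[0.407, 0.914, 0.001], [0.914, -0.407, -0.003], [-0.002, 0.002, -1.0]]
contact_force: [0.8, 0.8, -5.1]
grip_width: 0.43
```

```bash
python3 go.py .539 .1367 .083
```

```text
t 9.3833 P [0.5394 0.1352 0.0819] z [ 0.0008 -0.0025 -1.    ] yaw_y -23.990722985693147 F [ 0.8499  0.7715 -5.0803] M [ 0.0121 -0.1977  0.0247] w 0.4296640900414173 q7 -0.6087240068389836
shift [ 0.0012 -0.001  -0.0011]
turn [ 0.0018  0.002  -0.    ]
```

Request:
{"name": "carry_out", "arguments": {
  "plan": [
    [[0.001,0,-0.001],[0,0,-0.06]],
    [[0,0,0],[0,0,-0.06]],
    [[0,0,0],[0,0,-0.04]],
    [[0,0,0],[0,0,0]]
  ]
}}

```text
time: 9.72
position: [0.5396, 0.1352, 0.0819]
orientation: [[0.241, 0.97, 0.001], [0.97, -0.241, -0.003], [-0.003, 0.002, -1.0]]
contact_force: [0.7, -0.3, -2.5]
grip_width: 0.43
```

```bash
python3 go.py .539 .1367 .083
```

```text
t 9.7167 P [0.5396 0.1352 0.0819] z [ 0.0008 -0.0034 -1.    ] yaw_y -13.9651581422656 F [ 0.7283 -0.2895 -2.5104] M [ 0.0114 -0.0547  0.0579] w 0.43007608392866553 q7 -0.4608503921983903
shift [ 0.0013 -0.001  -0.0011]
turn [ 0.0016  0.0031 -0.    ]
```

Request:
{"name": "carry_out", "arguments": {
  "plan": [
    [[0,0,0],[0,0,-0.03]],
    [[0,0,0],[0,0,-0.03]]
  ]
}}

```text
time: 9.88
position: [0.5397, 0.1352, 0.0819]
orientation: [[0.184, 0.983, 0.001], [0.983, -0.184, -0.003], [-0.003, 0.002, -1.0]]
contact_force: [0.8, 0.3, -3.9]
grip_width: 0.428
```

```bash
python3 go.py .539 .1367 .083
```

```text
t 9.8833 P [0.5397 0.1352 0.0819] z [ 0.001  -0.0032 -1.    ] yaw_y -10.613091030321636 F [ 0.7666  0.3016 -3.8977] M [ 0.0672 -0.0444 -0.1235] w 0.42784339964248047 q7 -0.4104446158422475
shift [ 0.0014 -0.001  -0.0011]
turn [ 0.0016  0.003  -0.    ]
```

Request:
{"name": "carry_out", "arguments": {
  "plan": [
    [[0,0,0],[0,0,-0.03]],
    [[0,0,0],[0,0,-0.03]]
  ]
}}

```text
time: 10.05
position: [0.5398, 0.1351, 0.0819]
orientation: [[0.124, 0.992, 0.001], [0.992, -0.124, -0.003], [-0.003, 0.002, -1.0]]
contact_force: [-0.0, 1.3, -3.0]
grip_width: 0.43
```

```bash
python3 go.py .539 .1367 .083
```

```text
t 10.05 P [0.5398 0.1351 0.0819] z [ 0.0013 -0.0032 -1.    ] yaw_y -7.10522234571973 F [-0.0451  1.254  -3.0121] M [ 0.0346 -0.0732 -0.1707] w 0.42971266267516045 q7 -0.35821147661837544
shift [ 0.0014 -0.001  -0.0011]
turn [ 0.0017  0.003  -0.    ]
```

Request:
{"name": "carry_out", "arguments": {
  "plan": [
    [[0.001,-0.001,-0.001],[0,0,-0.12]],
    [[0,0,0],[0,0,-0.12]],
    [[0,0,0],[0,0,-0.1]],
    [[0,0,0],[0,0,0]]
  ]
}}

```text
time: 10.38
position: [0.5402, 0.1352, 0.0819]
orientation: [[-0.228, 0.974, 0.004], [0.974, 0.228, -0.005], [-0.006, 0.003, -1.0]]
contact_force: [-0.6, -0.1, -2.2]
grip_width: 0.428
```

```bash
python3 go.py .539 .1367 .083
```

```text
t 10.3833 P [0.5402 0.1352 0.0819] z [ 0.0041 -0.0049 -1.    ] yaw_y 13.207498102603584 F [-0.5593 -0.0646 -2.155 ] M [ 0.1117 -0.0265  0.1032] w 0.4278606687282071 q7 -0.058693875197340394
shift [ 0.0018 -0.0009 -0.0011]
turn [ 0.0029  0.0057 -0.    ]
```

Request:
{"name": "carry_out", "arguments": {
  "plan": [
    [[0,0,0],[0,0,-0.03]],
    [[0,0,0],[0,0,-0.03]]
  ]
}}

```text
time: 10.55
position: [0.5403, 0.1352, 0.082]
orientation: [[-0.282, 0.959, 0.004], [0.959, 0.282, -0.005], [-0.006, 0.003, -1.0]]
contact_force: [0.6, 0.5, -3.1]
grip_width: 0.426
```

```bash
python3 go.py .539 .1367 .083
```

```text
t 10.55 P [0.5403 0.1352 0.082 ] z [ 0.0044 -0.0046 -1.    ] yaw_y 16.396654857005707 F [ 0.6457  0.5113 -3.1223] M [ 0.1064 -0.0472 -0.0996] w 0.4259092707158217 q7 -0.010684405939091347
shift [ 0.0018 -0.0009 -0.001 ]
turn [ 0.0029  0.0056 -0.    ]
```

Request:
{"name": "carry_out", "arguments": {
  "plan": [
    [[0,0,0],[0,0,-0.03]],
    [[0,0,0],[0,0,-0.03]]
  ]
}}

```text
time: 10.72
position: [0.5404, 0.1352, 0.0819]
orientation: [[-0.338, 0.941, 0.004], [0.941, 0.338, -0.004], [-0.006, 0.003, -1.0]]
contact_force: [0.8, -0.1, -2.7]
grip_width: 0.431
```

```bash
python3 go.py .539 .1367 .083
```

```text
t 10.7167 P [0.5404 0.1352 0.0819] z [ 0.0044 -0.0045 -1.    ] yaw_y 19.78498452343031 F [ 0.8264 -0.0615 -2.6694] M [ 0.1366 -0.0714 -0.1298] w 0.43143739936003683 q7 0.040179963085616666
shift [ 0.0019 -0.0008 -0.0011]
turn [ 0.0026  0.0057 -0.    ]
```

Request:
{"name": "carry_out", "arguments": {
  "plan": [
    [[0.001,0,-0.001],[0,0,-0.03]],
    [[0,0,0],[0,0,-0.03]]
  ]
}}

```text
time: 10.88
position: [0.5404, 0.1352, 0.0818]
orientation: [[-0.395, 0.919, 0.005], [0.919, 0.395, -0.005], [-0.007, 0.003, -1.0]]
contact_force: [-0.2, 1.4, 0.9]
grip_width: 0.427
```

```bash
python3 go.py .539 .1367 .083
```

```text
t 10.8833 P [0.5404 0.1352 0.0818] z [ 0.0051 -0.0055 -1.    ] yaw_y 23.268758258813104 F [-0.1932  1.4229  0.8987] M [ 0.3516  0.2078 -0.1184] w 0.4269723395560131 q7 0.09070509365840158
shift [ 0.0019 -0.0007 -0.0012]
turn [ 0.0025  0.007  -0.    ]
```

Request:
{"name": "carry_out", "arguments": {
  "plan": [
    [[0,0,0],[0,0,-0.12]],
    [[0,0,0],[0,0,-0.12]],
    [[0,0,0],[0,0,-0.1]],
    [[0,0,0],[0,0,0]]
  ]
}}

```text
time: 11.22
position: [0.5408, 0.1355, 0.0819]
orientation: [[-0.691, 0.723, 0.006], [0.723, 0.691, -0.006], [-0.008, 0.0, -1.0]]
contact_force: [0.5, 0.1, -4.4]
grip_width: 0.428
```

```bash
python3 go.py .539 .1367 .083
```

```text
t 11.2167 P [0.5408 0.1355 0.0819] z [ 0.0061 -0.0057 -1.    ] yaw_y 43.68627534232852 F [ 0.4862  0.064  -4.3963] M [ 0.2182 -0.2298  0.0787] w 0.4276733159165086 q7 0.39454988508099403
shift [ 0.0021 -0.0005 -0.0011]
turn [ 0.0005  0.0083 -0.    ]
```

Request:
{"name": "carry_out", "arguments": {
  "plan": [
    [[0,0,0],[0,0,-0.03]],
    [[0,0,0],[0,0,-0.03]]
  ]
}}

```text
time: 11.38
position: [0.5409, 0.1355, 0.0819]
orientation: [[-0.73, 0.684, 0.006], [0.683, 0.73, -0.005], [-0.008, 0.0, -1.0]]
contact_force: [0.7, 0.5, -4.2]
grip_width: 0.427
```

```bash
python3 go.py .539 .1367 .083
```

```text
t 11.3833 P [0.5409 0.1355 0.0819] z [ 0.0061 -0.0054 -1.    ] yaw_y 46.88088100469239 F [ 0.7056  0.4613 -4.2378] M [ 0.256  -0.2253 -0.0985] w 0.4270956572178946 q7 0.4429049174857362
shift [ 0.0022 -0.0004 -0.0011]
turn [ 0.0002  0.0082 -0.    ]
```

+120.75°. Small steps toward the next possible stop (+122.5°).

Request:
{"name": "carry_out", "arguments": {
  "plan": [
    [[0,0,0],[0,0,-0.02]],
    [[0,0,0],[0,0,-0.02]]
  ]
}}

```text
time: 11.55
position: [0.5409, 0.1356, 0.0819]
orientation: [[-0.756, 0.655, 0.006], [0.655, 0.756, -0.005], [-0.008, 0.0, -1.0]]
contact_force: [1.5, 0.3, -4.7]
grip_width: 0.428
```

```bash
python3 go.py .539 .1367 .083
```

```text
t 11.55 P [0.5409 0.1356 0.0819] z [ 0.0061 -0.0052 -1.    ] yaw_y 49.092767379869564 F [ 1.4513  0.2679 -4.7239] M [ 0.1911 -0.1639 -0.1566] w 0.4278148145417022 q7 0.4762799056851054
shift [ 0.0022 -0.0004 -0.0011]
turn [ 0.0001  0.008  -0.    ]
```

Request:
{"name": "carry_out", "arguments": {
  "plan": [
    [[0,0,0],[0,0,-0.02]],
    [[0,0,0],[0,0,-0.02]]
  ]
}}

```text
time: 11.72
position: [0.5411, 0.1356, 0.0819]
orientation: [[-0.781, 0.624, 0.006], [0.624, 0.781, -0.005], [-0.008, -0.0, -1.0]]
contact_force: [1.6, 1.3, -4.5]
grip_width: 0.429
```

```bash
python3 go.py .539 .1367 .083
```

```text
t 11.7167 P [0.5411 0.1356 0.0819] z [ 0.0061 -0.005  -1.    ] yaw_y 51.375466768731535 F [ 1.6492  1.3185 -4.5287] M [ 0.2191 -0.0898 -0.5812] w 0.4291210583313124 q7 0.5109147643783355
shift [ 0.0023 -0.0004 -0.0011]
turn [-0.0001  0.0079  0.    ]
```

Request:
{"name": "carry_out", "arguments": {
  "plan": [
    [[0,0,0],[0,0,0.008]],
    [[0,0,0],[0,0,0]]
  ]
}}

```text
time: 11.88
position: [0.541, 0.1356, 0.0819]
orientation: [[-0.775, 0.632, 0.006], [0.632, 0.775, -0.005], [-0.007, 0.0, -1.0]]
contact_force: [1.5, 0.7, -3.7]
grip_width: 0.429
```

```bash
python3 go.py .539 .1367 .083
```

```text
t 11.8833 P [0.541  0.1356 0.0819] z [ 0.0058 -0.0045 -1.    ] yaw_y 50.81582405208479 F [ 1.5291  0.7026 -3.7178] M [ 0.2892 -0.052  -0.4937] w 0.42913254505678516 q7 0.5031674419010623
shift [ 0.0023 -0.0004 -0.0011]
turn [ 0.0001  0.0073 -0.    ]
```

Request:
{"name": "carry_out", "arguments": {
  "plan": [
    [[0,0,0],[0,0,0.03]],
    [[0,0,0],[0,0,0.03]],
    [[0,0,0],[0,0,0.015]],
    [[0,0,0],[0,0,0]],
    [[0,0,0],[0,0,0]]
  ]
}}

```text
time: 12.3
position: [0.5409, 0.1356, 0.082]
orientation: [[-0.724, 0.689, 0.006], [0.689, 0.724, -0.005], [-0.008, 0.0, -1.0]]
contact_force: [0.7, 0.6, -3.9]
grip_width: 0.433
```

```bash
python3 go.py .539 .1367 .083
```

```text
t 12.3 P [0.5409 0.1356 0.082 ] z [ 0.0059 -0.0052 -1.    ] yaw_y 46.42626654045557 F [ 0.6579  0.6105 -3.9126] M [ 0.1516 -0.2237 -0.0635] w 0.43280318840596704 q7 0.43658537840964
shift [ 0.0021 -0.0005 -0.0011]
turn [ 0.0003  0.0079 -0.    ]
```

Request:
{"name": "carry_out", "arguments": {
  "plan": [
    [[0,0,0],[0,0,0.12]],
    [[0,0,0],[0,0,0.12]],
    [[0,0,0],[0,0,0.12]],
    [[0,0,0],[0,0,0.12]],
    [[0,0,0],[0,0,0.12]],
    [[0,0,0],[0,0,0.12]],
    [[0,0,0],[0,0,0.12]],
    [[0,0,0],[0,0,0.12]]
  ]
}}

```text
time: 12.97
position: [0.5397, 0.1352, 0.0819]
orientation: [[0.181, 0.984, 0.004], [0.984, -0.181, -0.006], [-0.005, 0.005, -1.0]]
contact_force: [1.3, -0.1, -5.1]
grip_width: 0.429
```

```bash
python3 go.py .539 .1367 .083
```

```text
t 12.9667 P [0.5397 0.1352 0.0819] z [ 0.0039 -0.0063 -1.    ] yaw_y -10.407265830584322 F [ 1.3337 -0.1303 -5.1236] M [ 0.157  -0.069  -0.1018] w 0.42855812203552596 q7 -0.4128042493017048
shift [ 0.0014 -0.0009 -0.0011]
turn [ 0.0049  0.0055 -0.    ]
```

Request:
{"name": "carry_out", "arguments": {
  "plan": [
    [[0,0,0],[0,0,0.12]],
    [[0,0,0],[0,0,0.12]],
    [[0,0,0],[0,0,0.12]],
    [[0,0,0],[0,0,0.12]],
    [[0,0,0],[0,0,0.12]],
    [[0,0,0],[0,0,0.12]],
    [[0,0,0],[0,0,0.12]],
    [[0,0,0],[0,0,0.12]]
  ]
}}

```text
time: 13.63
position: [0.5387, 0.136, 0.0819]
orientation: [[0.925, 0.381, 0.002], [0.381, -0.925, -0.007], [-0.0, 0.007, -1.0]]
contact_force: [1.9, 0.0, -5.4]
grip_width: 0.431
```

```bash
python3 go.py .539 .1367 .083
```

```text
t 13.6333 P [0.5387 0.136  0.0819] z [ 0.0025 -0.0067 -1.    ] yaw_y -67.62948262721304 F [ 1.941   0.0069 -5.4252] M [ 0.2099 -0.0617 -0.0394] w 0.4305309945645658 q7 -1.2616007603108577
shift [ 0.0005 -0.0006 -0.0011]
turn [ 0.0072  0.0002 -0.    ]
```

Need 6.2° more (0.108 rad).

Request:
{"name": "carry_out", "arguments": {
  "plan": [
    [[0,0,0],[0,0,0.06]],
    [[0,0,0],[0,0,0.04]],
    [[0,0,0],[0,0,0]],
    [[0,0,0],[0,0,0]]
  ]
}}

```text
time: 13.97
position: [0.5387, 0.1361, 0.0819]
orientation: [[0.96, 0.28, 0.003], [0.28, -0.96, -0.008], [0.0, 0.008, -1.0]]
contact_force: [2.0, -1.5, -3.4]
grip_width: 0.429
```

```bash
python3 go.py .539 .1367 .083
```

```text
t 13.9667 P [0.5387 0.1361 0.0819] z [ 0.0026 -0.0076 -1.    ] yaw_y -73.75427321320385 F [ 2.0399 -1.4534 -3.4209] M [ 0.0491 -0.0858 -0.054 ] w 0.4293106002351346 q7 -1.352574076306669
shift [ 0.0005 -0.0005 -0.0011]
turn [ 0.008  -0.0003  0.    ]
```

Request:
{"name": "carry_out", "arguments": {
  "plan": [
    [[0,0,0],[0,0,0]],
    [[0,0,0],[0,0,0]],
    [[0,0,0],[0,0,0]],
    [[0,0,-0.02],[0,0,0]],
    [[0,0,-0.03],[0,0,0]],
    [[0,0,-0.03],[0,0,0]]
  ],
  "jaw": 100
}}

```text
time: 14.47
position: [0.5333, 0.1358, 0.1592]
orientation: [[0.958, 0.287, -0.01], [0.287, -0.958, -0.012], [-0.013, 0.008, -1.0]]
contact_force: [0.4, 0.1, -0.6]
grip_width: 0.609
```

```bash
python3 go.py .4985 .016 .165; python3 look.py w3
```

```text
t 14.4667 P [0.5333 0.1358 0.1592] z [-0.0104 -0.0116 -0.9999] yaw_y -73.33024902573683 F [ 0.3664  0.061  -0.6375] M [-0.0274  0.1141 -0.0054] w 0.6090287061747158 q7 -1.4014061273841845
shift [-0.0677  0.1048 -0.004 ]
turn [ 0.0081  0.0133 -0.0001]
14.4667 [-0.6569  0.4036  0.4409  1.879  -0.2018  0.917  -1.4014] [0.5333 0.1358 0.1592] [ 0.3664  0.061  -0.6375] [-0.0274  0.1141 -0.0054] 0.6090287061747158
[[ 0.9579  0.2868 -0.0104]
 [ 0.2867 -0.9579 -0.0116]
 [-0.0133  0.0081 -0.9999]]
tester [374.5 179.2] 0.76 [0.5568 0.0768 0.    ]
```

View pics/w3.png

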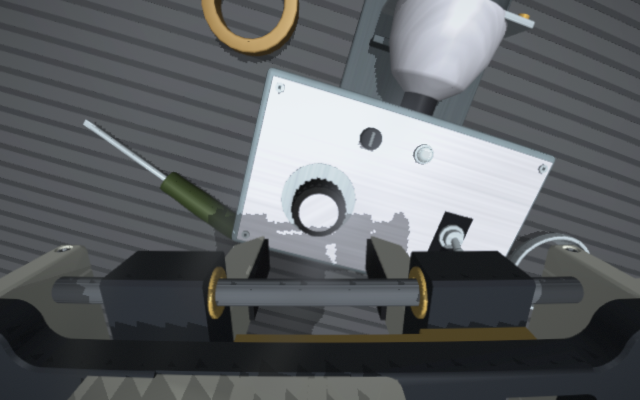

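Request:
{"name": "carry_out", "arguments": {
  "plan": [
    [[-0.019,0.0256,-0.002],[0.008,0.013,0]],
    [[-0.019,0.0256,0],[0,0,0]],
    [[-0.019,0.0256,0],[0,0,0]],
    [[-0.016,0.022,0],[0,0,0]],
    [[0,0,0],[0,0,0.095]],
    [[0,0,0],[0,0,0.095]],
    [[0,0,0],[0,0,0.08]],
    [[0,0,0],[0,0,0]]
  ],
  "jaw": 255
}}

```text
time: 15.38
position: [0.482, 0.0157, 0.1511]
orientation: [[1.0, 0.014, -0.015], [0.014, -1.0, -0.001], [-0.015, 0.001, -1.0]]
contact_force: [-0.9, 0.5, -0.5]
grip_width: 0.075
```

```bash
python3 go.py .495 .016 .105; python3 look.py w4; python3 - <<'E'
from h import *
im=robot.capture('top'); cv2.imwrite('pics/top4.png',cv2.resize(im[90:280,160:430],None,fx=2.9,fy=2.9,interpolation=2)[:,:,::-1])
E
```

```text
t 15.3833 P [0.482  0.0157 0.1511] z [-0.0154 -0.0015 -0.9999] yaw_y -89.22408277925148 F [-0.8744  0.5107 -0.4829] M [-0.0664  0.1285 -0.0083] w 0.07519915100509418 q7 -1.4438324928943922
shift [ 0.0137 -0.0002  0.0459]
turn [ 0.0012  0.0154 -0.    ]
15.3833 [-0.5519  0.3118  0.5445  2.0463 -0.2111  0.8531 -1.4438] [0.482  0.0157 0.1511] [-0.8744  0.5107 -0.4829] [-0.0664  0.1285 -0.0083] 0.07519915100509418
[[ 0.9998  0.0135 -0.0154]
 [ 0.0135 -0.9999 -0.0015]
 [-0.0154  0.0012 -0.9999]]
knob_top [ 62.9 169.3] 0.23 [0.5203 0.1919 0.107 ]
toggle_tip [319.4 162.8] 0.55 [0.5282 0.0144 0.116 ]
tester [256.2 110.7] 0.61 [0.5575 0.0758 0.    ]
```

View pics/w4.png

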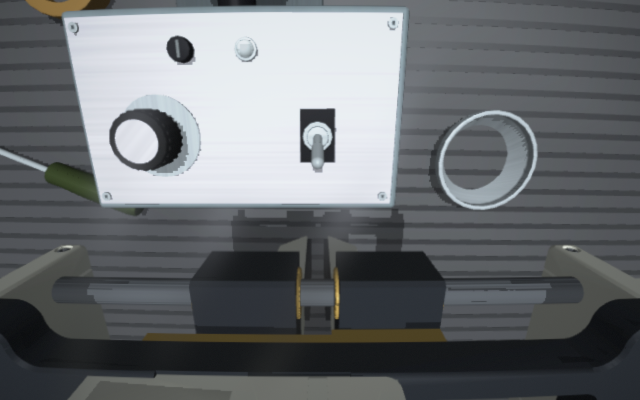

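Request:
{"name": "carry_out", "arguments": {
  "plan": [
    [[0.006,0,0.01],[0,0.015,0]],
    [[0,0,0.018],[0,0,0]],
    [[0,0,0.015],[0,0,0]],
    [[0,0,0],[0,0,0]]
  ]
}}

```text
time: 16.02
position: [0.4918, 0.0184, 0.109]
orientation: [[1.0, 0.026, 0.007], [0.026, -1.0, 0.001], [0.007, -0.001, -1.0]]
contact_force: [-1.0, -0.3, 0.3]
grip_width: 0.003
```

```bash
python3 go.py .495 .0155 .105
```

```text
t 16.0167 P [0.4918 0.0184 0.109 ] z [ 0.0071  0.0011 -1.    ] yaw_y -88.49836036549664 F [-1.006  -0.3016  0.2922] M [-0.0668  0.2032  0.0394] w 0.0028655684061593056 q7 -1.3821550448357078
shift [0.0031 0.003  0.004 ]
turn [-0.0009 -0.0071 -0.    ]
```

Push toward +x in 8 mm rows.

Request:
{"name": "carry_out", "arguments": {
  "plan": [
    [[0.008,0.003,0.004],[0,-0.007,0]],
    [[0.008,0,0],[0,0,0]],
    [[0.008,0,0],[0,0,0]]
  ]
}}

```text
time: 16.27
position: [0.5149, 0.0166, 0.1051]
orientation: [[1.0, 0.029, -0.003], [0.029, -1.0, 0.001], [-0.003, -0.001, -1.0]]
contact_force: [-1.0, -0.3, -0.2]
grip_width: 0.008
```

```bash
python3 go.py .535 .0155 .105
```

```text
t 16.2667 P [0.5149 0.0166 0.1051] z [-0.0035  0.0014 -1.    ] yaw_y -88.34790471260186 F [-1.039  -0.2709 -0.2267] M [ 0.0471  0.3736 -0.0128] w 0.008454729544206629 q7 -1.3598446881693385
shift [0.02   0.0017 0.0001]
turn [-0.0015  0.0034  0.    ]
```

Request:
{"name": "carry_out", "arguments": {
  "plan": [
    [[0.007,0.001,0],[0,0.003,0]],
    [[0.007,0,0],[0,0,0]],
    [[0.006,0,0],[0,0,0]]
  ]
}}

```text
time: 16.52
position: [0.5369, 0.0165, 0.1065]
orientation: [[1.0, 0.03, -0.001], [0.03, -1.0, 0.002], [-0.0, -0.002, -1.0]]
contact_force: [-2.0, -1.0, 0.6]
grip_width: 0.005
```

```bash
python3 go.py .535 .0155 .105; python3 - <<'E'
from h import *
im=robot.capture('side'); cv2.imwrite('pics/side5.png',cv2.resize(im[100:280,230:400],None,fx=3.3,fy=3.3,interpolation=2)[:,:,::-1])
E
```

```text
t 16.5167 P [0.5369 0.0165 0.1065] z [-0.0005  0.002  -1.    ] yaw_y -88.29151106008982 F [-2.03   -1.0411  0.5764] M [-0.1082  0.8572 -0.0399] w 0.005025901708210168 q7 -1.3512515078682543
shift [-0.0019  0.0009  0.0015]
turn [-0.002   0.0005  0.    ]
```

View pics/side5.png

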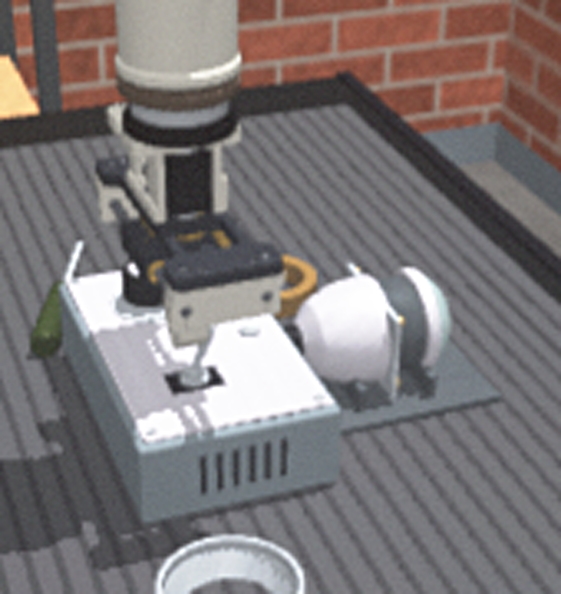

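Request:
{"name": "carry_out", "arguments": {
  "plan": [
    [[-0.015,0,0],[0,0,0]],
    [[-0.02,0,0],[0,0,0]],
    [[-0.02,0,-0.02],[0,0,0]],
    [[0,0,-0.03],[0,0,0]],
    [[0,0,-0.02],[0,0,0]],
    [[0,0,0],[0,0,0]]
  ]
}}

```text
time: 17.07
position: [0.4831, 0.0144, 0.1784]
orientation: [[1.0, 0.03, 0.002], [0.03, -1.0, -0.0], [0.002, 0.0, -1.0]]
contact_force: [0.9, -0.3, -0.3]
grip_width: 0.003
```

```bash
python3 look.py w6;python3 - <<'E'
from h import *
im=robot.capture('side'); cv2.imwrite('pics/side6.png',cv2.resize(im[100:280,230:400],None,fx=3.3,fy=3.3,interpolation=2)[:,:,::-1])
E
```

```text
17.0667 [-0.5729  0.2581  0.5624  2.0357 -0.1757  0.8915 -1.4557] [0.4831 0.0144 0.1784] [ 0.9316 -0.2642 -0.2914] [-0.0376  0.1042  0.0199] 0.0033188779320335727
[[ 0.9995  0.03    0.0021]
 [ 0.03   -0.9996 -0.0001]
 [ 0.0021  0.0001 -1.    ]]
toggle_tip [316.2 120.7] 0.55 [0.555  0.0168 0.116 ]
tester [258.5 112.9] 0.74 [0.5578 0.0791 0.    ]
```

View pics/side6.png

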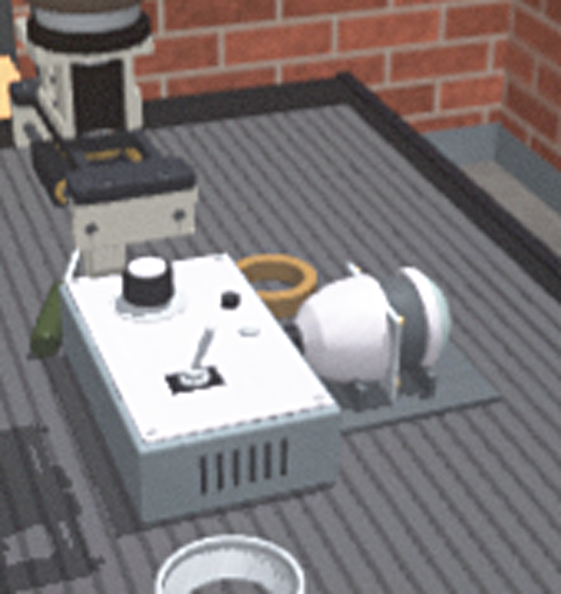

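View pics/w6.png

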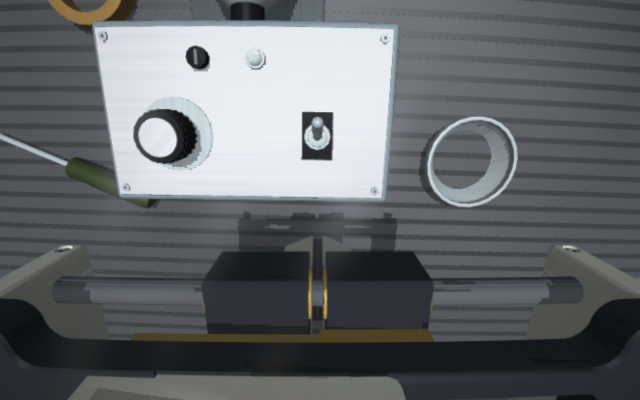

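```bash
python3 - <<'E'
from h import *
np.set_printoptions(precision=4,suppress=True)
robot.capture('top')
for l in ("screwdriver","tape","lens_ring"):
    for r in robot.mark_of('top',l)[:1]: print(l,atz('top',r['uv'],.012))
s=robot.read_state();print(s['time'],s['qd'],s['contact_force'])
print(robot.sign_off())
E
```

```text
screwdriver [0.4953 0.2834 0.012 ]
tape [0.6733 0.2391 0.012 ]
lens_ring [ 0.5083 -0.15    0.012 ]
17.5667 [-0.0007 -0.0058  0.0035 -0.0024  0.001   0.0023 -0.0027] [-0.0375 -1.1023  0.8239]
the job is handed in; nothing more can be done
None
```

I turned the selector back to its anticlockwise stop, then four clicks clockwise, flipped the toggle on and handed the job in at about 17.6 s. Handing in reported no verdict.

- **Selector, stop:** I felt the stop after four clicks anticlockwise from the start click. The highest torque I read was about 0.58 N m, against the 0.8 N m limit. The contact angle, corrected for give in the arm, came to about 122.6°, against 122.5° expected.
- **Selector, setting:** I then turned it 120° clockwise and let go. The torque there was close to zero (0.05 N m), as it should be in a click. The knob has no marks, so this rests on the gripper's angle and torque; I did not check it again after letting go.
- **First grip:** I let go and regripped before the main turn, because the last joint would have run out of range. That first try moved the knob about 7° and I took it to have sprung back to its start click, which the stop angle later bore out.
- **Toggle:** The side and wrist pictures show it leaning to +x, with its end about 26 mm from where it started, as expected when on.
- **Loose parts:** The last detections put the tape within about 5 mm and the lens ring within about 3 mm of the first ones. The screwdriver reading differed by about 10 mm. I think that is detection noise, since nothing came near it, but I did not confirm it.
- **Arm:** It was clear of everything at hand-in, with the wrist force reading about 1 N, which is its usual noise.

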